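# Empty and lock the sweet-carton dispenser

### The job

Move every carton from the dispenser's catch tray into the wooden crate, then slide the shutter fully home over the empty tray. With the shutter closed, take the blade key by its handle, put its blade in the slot of the cam lock and turn the lock clockwise a quarter turn until it seats, then stand the key back in its stand. Keep the crate standing flat and leave the tin, the bottle and the jar where they are.

Things in the scene. Friction and masses are not known exactly. Their poses are not given: they have to be found in the camera images.
- machine: red carton dispenser, fixed. Origin on the counter below the catch tray's middle; y runs to the hopper, x away from the robot. Tray inside x +-83, y +-160 mm, floor 8 mm, rim 50 mm high; beyond it at y -160..-250 a 50 mm high deck with the lock (at x 50, y -205); at y 160..490 a 50 mm high housing on which the open shutter lies, with the hopper (220 mm high, x +-95) over y 300..490
- shutter (a joint): flat steel tray cover sliding level along the machine's y on the tray rim (its top 53 mm high). 0 = fully open, grows towards the machine's -y, 0.32 = fully home against its stop, tray covered. Stays where left; about 2 N friction, damping 6 N per m/s
- tab (a point): middle of the black upright tab on the shutter's leading (-y) edge, moving with it: 50 mm across the machine (x), 10 mm thick in the sliding direction (y), 53 to 81 mm above the counter (this point at 67 mm)
- lock (a joint): brass slotted cam lock on the deck; vertical axis, value grows clockwise seen from above: 0 = unlocked (its flat steel ear points to the machine's -x), 1.571 = seated against its stop (ear points to +y, over the shutter). Stays where left; about 0.06 N m to turn
- slot (a point): middle of the slot's floor in the lock, 57 mm above the counter; its x axis runs along the slot and turns with the lock (parallel to the machine's x at lock 0). Slot 10 mm wide, 12 mm deep, 44 mm long, open at both ends and on top, between two brass ridges 14 mm wide on a 52 mm disc
- key: blade key, loose, 0.12 kg, upright in its stand: steel blade pointing down, 30 mm wide (its x), 5 mm thick (its y), 40 mm long; then a flange 56 x 34 mm, 40 to 46 mm above the tip; then a square blue handle 30 x 30 mm (sides along x and y), 46 to 106 mm above the tip. Origin: middle of the blade's tip, z up
- key_tip (a point): middle of the key's blade tip (the key's origin)
- stand: grey key stand, fixed block 80 x 80 x 50 mm, origin at the centre of its underside; in its top a pocket 41 mm (its x) by 15 mm (its y), 45 mm deep, at the centre. The key hangs in it by its flange on the block's top: its tip is then 10 mm above the counter
- crate: small open wooden crate, loose, 0.9 kg, outside 232 x 212 x 65 mm (x, y, z), walls 6 mm, floor 6 mm thick; origin at the centre of its underside, z up
- tin: low gold tin, 84 mm diameter, 55 mm high, upright; not part of the job. Origin at the centre of its underside
- soda: green soda bottle, 60 mm diameter, 200 mm high, upright; not part of the job. Origin at the centre of its underside
- jar: amber jar with a red lid, 80 mm diameter, 100 mm high, upright; not part of the job. Origin at the centre of its underside
- carton0: sealed orange sweet carton with a white band, rigid, 84 x 38 x 36 mm (x, y, z), about 0.09 kg, origin at the centre of its underside; lies in the catch tray at the start, or is absent
- carton1: sealed yellow sweet carton with a white band, rigid, 84 x 38 x 36 mm (x, y, z), about 0.09 kg, origin at the centre of its underside; lies in the catch tray at the start, or is absent
- carton2: sealed green sweet carton with a white band, rigid, 84 x 38 x 36 mm (x, y, z), about 0.09 kg, origin at the centre of its underside; lies in the catch tray at the start, or is absent
- carton3: sealed blue sweet carton with a white band, rigid, 84 x 38 x 36 mm (x, y, z), about 0.09 kg, origin at the centre of its underside; lies in the catch tray at the start, or is absent
Mind the look-alikes: they are no part of the job. Leave any purple or red look-alike of the stand alone.

How it is judged:
By the outcome, as a careful person would: the job done as asked, in the order asked, and still so for the second after the job is handed in, with the robot touching nothing.
Of carton0, carton1, carton2, carton3 only 2 to 4 are there at a start; the rules pass over those that are not, and their reading is None.
At some moment in a run one of carton0, carton1, carton2, carton3, crate may be knocked a few centimetres aside while the robot is not near it.
It also fails if it takes over 210 s, if anything falls off the work surface, if the arm or the gripper's body presses on something with over 40 N, if the wrist force passes 120 N, or if a joint passes its speed limit or range.

### The arm

A 6-joint arm with a two-finger parallel gripper is mounted at the origin on the work surface. World frame = base frame: x ahead of the robot, y to its left, z up, the work surface at z = 0. Lengths are in m, angles in rad, forces in N, time in s.
With the tool pointing down it reaches from about 0.3 to 0.95 m from the base axis. Payload 3.1 kg.
Tool frame: the origin (TCP) lies at the very end of the fingers, on their centre line; the grasp point (between the pads) lies ctrl.grasp_offset behind it (ctrl.grasp_offset is the distance from the TCP to the grasp point, in m); z points along the fingers, y is the line along which they close (so a half turn about z gives the same grasp; the last joint's range is limited). The gripper opens to 85 mm and grips with 20 to 120 N. Pads are 22 mm wide; open, the fingers measure 114 mm over their backs; the gripper's body (76 mm by 85 mm) begins 54 mm behind the grasp point. The pads swing forward as they close: fully open they stand 13 mm farther back than shut.
Start: joints at [-1.269, 0.308, 1.634, -0, 1.2, -0.07], TCP at [0.227, -0.582, 0.231] pointing down, gripper open.
Joint ranges: [-3.06, 3.06], [-0.79, 1.96], [0.05, 2.63], [-1.19, 4.34], [0.05, 2.64], [-2.94, 2.94]. Speed limits (rad/s): [2.79, 2.79, 3.14, 3.14, 3.14, 3.14].

### API

Orientations are given as a 3x3 rotation matrix whose columns are the frame's x, y, z axes.
In Python, from station import get_state, optics, sign_off, ctrl gives the robot as it stands. The module is installed in compiled form; this text tells all that it offers.
- The arm moves only by the shell command python3 -m creep 'ROWS' [OPENING] [FORCE]. ROWS is JSON, a list of rows, each a list of 4 numbers: the shift along the tool's x, y, z in mm, then the turn about the tool's z in degrees. A call has 1 to 20 rows; each row is the pose to reach, as a shift and turn from the pose commanded when the call began, along the tool's axes at that moment; what a row does not reach only later rows make up. A row lasts 1/8 s, in which the tool goes at most 62.5 mm and 10.7 degrees, less where a joint would pass 70% of its speed; a pose out of reach is approached as far as the arm can. A call with a gripper value outside its range is refused whole. OPENING is the opening, from -1 (shut) to 1 (fully open), so that 0 is half open, set as the call begins (- or left out, the last holds). The fingers move at their own pace and stop on an object; FORCE is the grip in N (left out, the last holds). Time passes only in rows, so rows that repeat a pose let the fingers close. It gives the time, the measured TCP pose, the force, the opening and the grip force at its end, in the units of the state.
- get_state(): the state, without advancing time (a new reading comes with each control period).
- optics.camera(name): name is "scene" or "top"; returns (picture, depth): 400x640x3 uint8, blue, green, red; 400x640 float32, m along the optical axis (not along the pixel's ray), 0 where there is no reading.
- optics.camera_params(name): a dict with "mtx" (3x3 intrinsics, pixels), "distortion" ([k1, k2, p1, p2, k3] as OpenCV has them; the pictures are not rectified), "pose" (4x4, takes a point from camera to world coordinates). Camera axes: x right, y down, z forward; pixel columns grow to the right and rows downward; lengths in m; the calibration is good to about 2 mm. A picture is of the moment at which its call begins. camera_params takes no time and is no camera call.
- sign_off(): hands the job in; it is judged then, once.
The state is a dict: "clock": time; "joints": joint angles; "joint_vel": joint speeds; "joint_efforts": joint torques, N m; "tool_pos": TCP position; "orientation": TCP orientation; "contact_force": force on the tool from outside, world axes, zero at the start; "wrist_torque": the same for the moment, N m; "opening": opening from 0.0 (shut) to 1.0 (fully open); "grip_force": force on a finger pad.
Only numpy, scipy, OpenCV 4.12 (cv2) and the standard library are available. Lean on these libraries where they do the work, as an engineer would, in place of code of your own. Each camera call takes 0.05 s, during which the arm holds its last target. There are 200 camera calls.

## Working session

There is one attempt and no reset: what is moved stays moved. The work goes in short steps, Python scripts to look and compute and a shell command to move; the robot and the scene stay as the last step left them, time stands still between calls to the robot, and variables do not carry over. Pictures are saved under pics/ and viewed, at most 14 in all, crops included, and the job is handed in when it is done.

```bash
mkdir -p pics; cat > h.py <<'E'
import numpy as np, cv2
from station import get_state, optics, ctrl
def cam(n):
    im,d=optics.camera(n); return im.copy(),d,optics.camera_params(n)
def ray(p,uv):
    uv=np.array(uv,float).reshape(-1,1,2)
    n=cv2.undistortPoints(uv,np.array(p["mtx"]),np.array(p["distortion"])).reshape(-1,2)
    T=np.array(p["pose"]); d=np.c_[n,np.ones(len(n))]@T[:3,:3].T
    return T[:3,3],d
def onz(p,uv,z):
    o,d=ray(p,uv); return o+d*((z-o[2])/d[:,2])[:,None]
def dep(p,uv,depth):
    o,d=ray(p,uv); uv=np.round(np.array(uv)).astype(int).reshape(-1,2)
    return o+d*depth[uv[:,1],uv[:,0]][:,None]
E
python3 - <<'E'
from h import *
s=get_state();print({k:np.round(v,3).tolist() for k,v in s.items()},ctrl.grasp_offset)
for n in("top","scene"):
    im,d,p=cam(n);cv2.imwrite(f"pics/{n}0.png",im);np.save(f"{n}d.npy",d);print(n,np.round(p["pose"],3).tolist(),np.round(p["mtx"],1).tolist())
E
```

```text
{'clock': 0.0, 'joints': [-1.269, 0.309, 1.635, -0.0, 1.2, -0.07], 'joint_vel': [-0.002, -0.001, 0.002, 0.001, -0.001, -0.001], 'joint_efforts': [0.001, -41.525, -27.667, -0.0, 0.01, -0.0], 'tool_pos': [0.227, -0.582, 0.23], 'orientation': [[0.932, 0.363, -0.001], [0.363, -0.932, 0.002], [0.0, -0.002, -1.0]], 'contact_force': [-0.29, -0.152, -0.319], 'wrist_torque': [0.038, -0.031, -0.03], 'grip_force': 0.0, 'opening': 1.001} 0.0187
top [[0.026, -0.985, 0.172, 0.28], [-1.0, -0.028, -0.009, 0.066], [0.014, -0.172, -0.985, 1.371], [0.0, 0.0, 0.0, 1.0]] [[501.6, 0.0, 311.2], [0.0, 501.6, 198.9], [0.0, 0.0, 1.0]]
scene [[-0.864, 0.3, -0.405, 1.027], [0.503, 0.472, -0.724, 1.035], [-0.026, -0.829, -0.558, 0.819], [0.0, 0.0, 0.0, 1.0]] [[418.8, 0.0, 318.3], [0.0, 418.8, 201.3], [0.0, 0.0, 1.0]]
```

View pics/top0.png

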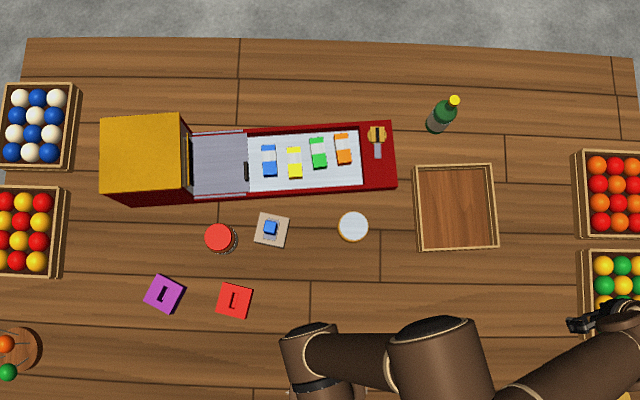

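View pics/scene0.png

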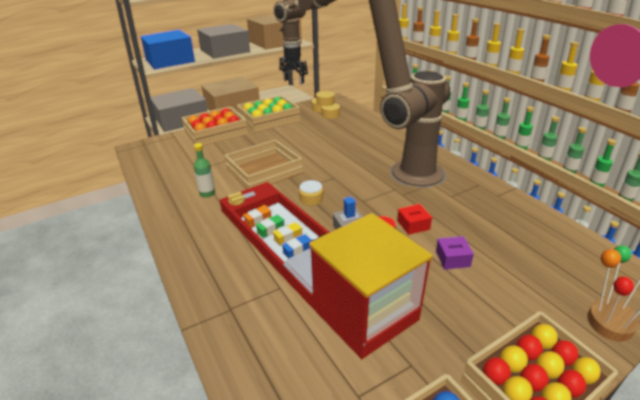

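Top view shows the four cartons at blue (269,160), yellow (294,162), green (319,153) and orange (343,149). The lock is at (377,140), the tab at (246,170) and the crate at (456,207). There are three stand candidates: grey with the blue key (271,229), purple (165,294) and red (235,299). The grey one fits the description, so I'll confirm it in a crop.

```bash
cat > m.py <<'E'
from h import *
HUE={'blue':(100,125),'yellow':(24,35),'green':(45,80),'orange':(8,20)}
def cartons(im,p,roi=(100,120,640,260),z=.044):
    hsv=cv2.cvtColor(im,cv2.COLOR_BGR2HSV);out={}
    for n,(a,b) in HUE.items():
        m=cv2.inRange(hsv,(a,150,120),(b,255,255));k=np.zeros_like(m)
        x0,y0,x1,y1=roi;k[y0:y1,x0:x1]=m[y0:y1,x0:x1]
        ys,xs=np.nonzero(k)
        if len(xs)<20: continue
        P=onz(p,np.c_[xs,ys],z)[:,:2]
        (cx,cy),(w,h),a2=cv2.minAreaRect((P*1000).astype(np.float32))
        if w<h: w,h,a2=h,w,a2+90
        out[n]=np.round([cx,cy,w,h,(a2+90)%180-90],1)
    return out
E
python3 - <<'E'
from m import *
im,d,p=cam("top")
print({k:v.tolist() for k,v in cartons(im,p,(255,130,362,185)).items()})
c=im[110:260,190:400];cv2.imwrite("pics/c1.png",cv2.resize(c,None,fx=3.8,fy=3.8,interpolation=cv2.INTER_CUBIC))
c=im[150:260,400:510];cv2.imwrite("pics/c2.png",cv2.resize(c,None,fx=5,fy=5,interpolation=cv2.INTER_CUBIC))
E
```

```text
{'blue': [617.3, 172.5, 83.9, 36.4, 6.7], 'yellow': [612.7, 103.1, 83.8, 35.9, 4.8], 'green': [641.6, 39.8, 82.4, 36.6, 9.7], 'orange': [637.4, 35.0, 177.9, 86.5, -73.0]}
```

View pics/c1.png

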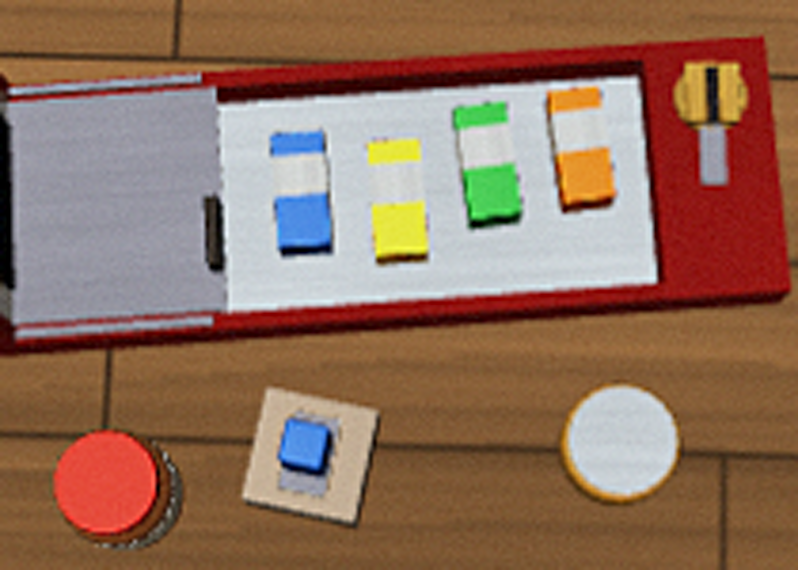

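View pics/c2.png

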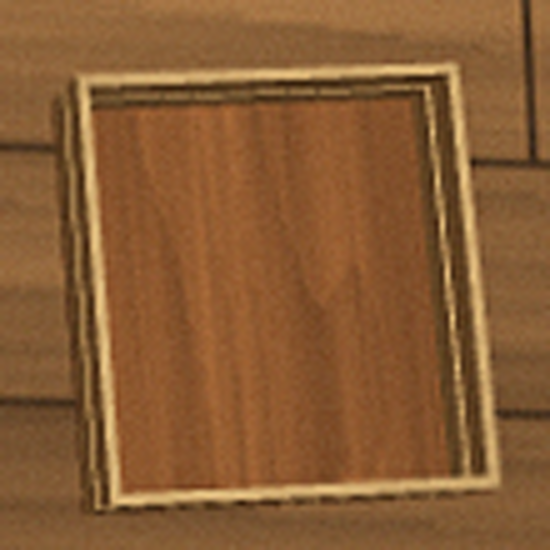

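Confirmed: the blue-handled key at crop (305,450) stands in the grey stand, so that is the real one. The lock slot (crop 711,68→713,115) runs along machine x, with its ear toward -x. The crate's rim corners show clearly in the second crop.

```bash
python3 - <<'E'
from m import *
im,d,p=cam("top")
HUE['orange']=(8,18)
print(cartons(im,p,(332,132,356,168)).get('orange'))
C=lambda L:np.array(L)/3.8+[190,110]-.35
def show(n,P): print(n,np.round(P*1000,1).tolist())
dk=onz(p,C([(763,38),(788,290)]),.05); show('deck',dk)
far=onz(p,C([(217,73),(763,38),(0,353),(788,297)]),.05);
f=onz(p,C([(220,73),(763,38)]),.05); show('farEdge',f)
tb=onz(p,C([(640,75),(660,284)]),.008); show('tray-y floor edge',tb)
lk=onz(p,C([(711,93),(711,68),(713,118)]),.069); show('lock',lk)
t=onz(p,C([(208,198),(217,268)]),.081); show('tab top',t)
st=onz(p,C([(270,388),(379,410),(355,525),(243,498)]),.05); show('stand',st); show('c',st.mean(0)[None])
cr=onz(p,np.array([(78,72),(457,67),(497,485),(115,503)])/5+[400,150]-.4,.065); show('crate',cr); show('c',cr.mean(0)[None])
tin=onz(p,C([(622,441)]),.055); jar=onz(p,C([(106,482)]),.1); show('tin',tin);show('jar',jar)
show('soda',onz(p,[(436,127)],.03))
for nm,e in(('far',f[0]-f[1]),('dk',dk[0]-dk[1]),('tb',tb[0]-tb[1]),('slot',lk[1]-lk[2]),('tab',t[0]-t[1]),('st1',st[0]-st[1]),('st2',st[1]-st[2]),('st3',st[3]-st[2]),('st4',st[0]-st[3]),('cr',cr[0]-cr[1]),('cr2',cr[1]-cr[2]),('cr3',cr[0]-cr[3]),('cr4',cr[3]-cr[2])): print(nm,round(np.degrees(np.arctan2(e[1],e[0])),1),round(np.linalg.norm(e)*1000))
s=get_state();print(np.round(s['tool_pos'],4))
E
```

```text
[656.2 -27.2  84.   38.5   9. ]
deck [[739.5, -159.9, 50.0], [552.3, -177.0, 50.0]]
farEdge [[700.6, 233.8, 50.0], [739.5, -159.9, 50.0]]
tray-y floor edge [[721.7, -74.4, 8.0], [562.7, -90.3, 8.0]]
lock [[690.3, -119.0, 69.0], [708.9, -119.0, 69.0], [671.8, -120.5, 69.0]]
tab top [[599.6, 233.7, 81.0], [550.0, 224.9, 81.0]]
stand [[471.7, 187.4, 50.0], [458.4, 110.6, 50.0], [377.6, 124.5, 50.0], [394.1, 202.9, 50.0]]
c [[425.4, 156.4, 50.0]]
crate [[611.2, -224.1, 65.0], [621.2, -435.0, 65.0], [393.0, -448.9, 65.0], [379.3, -241.7, 65.0]]
c [[501.2, -337.4, 65.0]]
tin [[440.6, -59.3, 55.0]]
jar [[397.7, 290.2, 100.0]]
soda [[729.6, -293.0, 30.0]]
far 95.6 396
dk 5.2 188
tb 5.7 160
slot 2.2 37
tab 10.0 50
st1 80.1 78
st2 -9.8 82
st3 78.1 80
st4 -11.3 79
cr 92.7 211
cr2 3.5 229
cr3 4.3 233
cr4 93.8 208
[ 0.2269 -0.5818  0.2305]
```

```bash
cat > go.py <<'E'
import sys
from h import *
# usage: go.py x y z yaw [x y z yaw ...] (mm, deg) -> rows relative to current pose; '.' keeps
s=get_state();R=np.array(s['orientation']);t=np.array(s['tool_pos'])*1000
y0=np.degrees(np.arctan2(R[1,0],R[0,0]))
cur=[*t,y0];print('now',np.round(cur,1),'F',np.round(s['contact_force'],1),'open',round(s['opening'],3),'grip',round(s['grip_force'],1),'t',round(s['clock'],1))
a=sys.argv[1:]
for i in range(0,len(a),4):
    cur=[c if v=='.' else float(v) for v,c in zip(a[i:i+4],cur)]
    print(np.round([*(R.T@(np.array(cur[:3])-t)),y0-cur[3]],1))
E
python3 go.py 656 -27 120 9 . . 15 .
```

```text
now [ 226.9 -581.8  230.5   21.3] F [-0.1  0.  -0.1] open 1.001 grip 0.0 t 0.2
[ 601.4 -360.9  111.1   12.3]
[ 601.4 -360.7  216.1   12.3]
```

```bash
python3 -m creep '[[60,-36,5,1],[120,-72,10,2],[170,-102,15,4],[220,-132,20,6],[270,-162,25,8],[320,-192,30,10],[370,-222,40,12],[420,-252,50,12.3],[470,-282,60,12.3],[520,-312,70,12.3],[560,-336,80,12.3],[590,-354,95,12.3],[601.4,-360.9,111,12.3],[601.4,-360.9,111,12.3],[601.4,-360.9,111,12.3]]' 0.27 40; python3 go.py 656 -27 80 9 656 -27 15 9
```

```text
clock: 2.08
tool_pos: [0.6555, -0.0288, 0.1202]
orientation: [[0.988, 0.155, -0.001], [0.155, -0.988, -0.0], [-0.001, 0.0, -1.0]]
contact_force: [0.5, 0.7, 0.4]
opening: 0.636
grip_force: 0.0
now [655.5 -28.8 120.2   8.9] F [0.5 0.7 0.4] open 0.636 grip 0.0 t 2.1
[ 0.8 -1.8 40.2 -0.1]
[ 9.000e-01 -1.800e+00  1.052e+02 -1.000e-01]
```

```bash
python3 -m creep '[[1,-1,30,0],[1,-1,55,0],[1,-1,75,0],[1,-1,90,0],[1,-1,100,0],[1,-1,105,0],[1,-1,105,0]]' && python3 -m creep '[[0,0,0,0],[0,0,0,0],[0,0,0,0],[0,0,0,0],[0,0,0,0],[0,0,0,0],[0,0,-20,0],[0,0,-50,0],[0,0,-90,0],[0,0,-125,0],[0,0,-125,0]]' -1 40; python3 go.py 551 -292 130 4 551 -292 15 4
```

```text
clock: 2.95
tool_pos: [0.6572, -0.0264, 0.0153]
orientation: [[0.988, 0.157, 0.0], [0.157, -0.988, -0.0], [0.0, 0.0, -1.0]]
contact_force: [-0.2, -0.3, 1.0]
opening: 0.639
grip_force: 0.0
clock: 4.32
tool_pos: [0.6597, -0.0268, 0.1448]
orientation: [[0.988, 0.156, 0.008], [0.156, -0.988, -0.001], [0.007, 0.002, -1.0]]
contact_force: [0.3, 0.5, -0.8]
opening: 0.438
grip_force: 41.5
now [659.7 -26.8 144.8   9. ] F [ 0.3  0.5 -0.8] open 0.438 grip 41.5 t 4.3
[-149.   244.9   14.2    5. ]
[-149.8  244.7  129.2    5. ]
```

```bash
python3 -m creep '[[-30,49,3,1],[-60,98,6,2],[-90,147,10,3],[-115,190,12,4],[-135,222,14,5],[-149,245,14,5],[-149,245,14,5],[-149,245,40,5],[-149,245,70,5],[-149,245,100,5],[-149,245,118,5],[-149,245,128,5],[-149,245,128,5],[-149,245,128,5]]' && python3 -m creep '[[0,0,0,0],[0,0,0,0],[0,0,0,0],[0,0,-10,0],[0,0,-40,0],[0,0,-80,0],[0,0,-120,0],[0,0,-120,0]]' 0.2; python3 - <<'E'
from m import *
im,d,p=cam("top");cv2.imwrite("pics/t1.png",im)
HUE['orange']=(8,18)
print(cartons(im,p,(200,125,360,190)))
E
python3 go.py 642 40 110 9.7
```

```text
clock: 6.08
tool_pos: [0.5483, -0.291, 0.0141]
orientation: [[0.998, 0.07, -0.001], [0.07, -0.998, 0.001], [-0.001, -0.001, -1.0]]
contact_force: [-3.8, 3.1, 7.9]
opening: 0.44
grip_force: 42.6
clock: 7.08
tool_pos: [0.5515, -0.2938, 0.1376]
orientation: [[0.998, 0.07, 0.009], [0.07, -0.998, -0.005], [0.008, 0.006, -1.0]]
contact_force: [0.0, -1.1, -0.3]
opening: 0.606
grip_force: 0.0
{'blue': array([617.3, 172.5,  83.9,  36.4,   6.7]), 'yellow': array([612.7, 103.2,  83.8,  35.8,   4.8]), 'green': array([641.6,  39.8,  82.4,  36.6,   9.7]), 'orange': array([639.9, 234.9, 260.6, 147.1, -88.4])}
now [ 549.8 -292.8  135.1    4. ] F [ 0.4  0.4 -0.5] open 0.601 grip 0.0 t 7.1
[ 115.1 -325.6   24.6   -5.7]
```

View pics/t1.png

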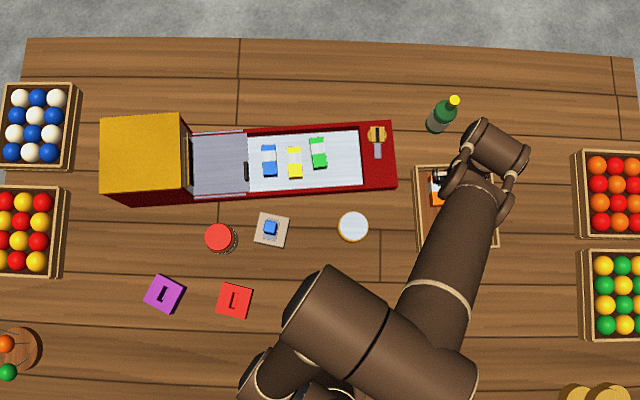

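Orange is in the crate at (435,190) and the other three are unchanged. Green next.

```bash
python3 -m creep '[[20,-55,2,-1],[40,-110,4,-2],[60,-165,8,-3],[80,-220,12,-4],[97,-270,18,-5],[110,-310,24,-5.7],[115,-325.6,24,-5.7],[115,-325.6,24,-5.7],[115,-325.6,24,-5.7]]' 0.25 40; python3 go.py 641.6 39.8 15 9.7
```

```text
clock: 8.25
tool_pos: [0.6398, 0.0397, 0.1079]
orientation: [[0.986, 0.168, -0.001], [0.168, -0.986, -0.001], [-0.001, 0.0, -1.0]]
contact_force: [-0.4, -0.5, 0.4]
opening: 0.621
grip_force: 0.0
now [639.8  39.7 107.9   9.6] F [-0.4 -0.5  0.4] open 0.621 grip 0.0 t 8.2
[ 1.9  0.2 92.9 -0.1]
```

```bash
python3 -m creep '[[1,0,30,0],[1,0,55,0],[1,0,75,0],[1,0,88,0],[1,0,93,0],[1,0,93,0]]' && python3 -m creep '[[0,0,0,0],[0,0,0,0],[0,0,0,0],[0,0,0,0],[0,0,0,0],[0,0,0,0],[0,0,-20,0],[0,0,-50,0],[0,0,-90,0],[0,0,-125,0],[0,0,-125,0]]' -1 40; python3 go.py 557 -375 135 4 557 -375 16 4
```

```text
clock: 9.0
tool_pos: [0.6414, 0.0412, 0.0154]
orientation: [[0.986, 0.168, 0.0], [0.168, -0.986, -0.0], [0.0, 0.0, -1.0]]
contact_force: [0.7, -0.7, 0.2]
opening: 0.627
grip_force: 0.0
clock: 10.38
tool_pos: [0.6439, 0.0413, 0.1447]
orientation: [[0.986, 0.169, 0.008], [0.169, -0.986, 0.0], [0.008, 0.001, -1.0]]
contact_force: [-0.3, -0.6, -0.5]
opening: 0.44
grip_force: 41.5
now [643.9  41.3 144.7   9.7] F [-0.3 -0.6 -0.5] open 0.44 grip 41.5 t 10.4
[-155.9  395.7    9.     5.7]
[-156.8  395.5  128.     5.7]
```

```bash
python3 -m creep '[[-22,55,1,1],[-44,110,2,2],[-66,166,4,3],[-88,222,5,4],[-110,278,7,5],[-130,330,8,5.7],[-148,375,8,5.7],[-156,395.7,9,5.7],[-156,395.7,9,5.7],[-156,395.7,40,5.7],[-156,395.7,70,5.7],[-156,395.7,100,5.7],[-156,395.7,118,5.7],[-156,395.7,127,5.7],[-156,395.7,127,5.7],[-156,395.7,127,5.7]]' && python3 -m creep '[[0,0,0,0],[0,0,0,0],[0,0,0,0],[0,0,-10,0],[0,0,-40,0],[0,0,-80,0],[0,0,-120,0],[0,0,-120,0]]' 0.2; python3 - <<'E'
from m import *
im,d,p=cam("top")
c=cartons(im,p,(200,125,360,190));print(c['blue'],c['yellow'])
E
python3 go.py 612.7 103.2 110 4.8
```

```text
clock: 12.38
tool_pos: [0.5553, -0.3749, 0.0145]
orientation: [[0.998, 0.07, 0.002], [0.07, -0.998, -0.001], [0.002, 0.001, -1.0]]
contact_force: [0.2, 1.3, 1.9]
opening: 0.439
grip_force: 42.0
clock: 13.38
tool_pos: [0.5573, -0.3776, 0.1393]
orientation: [[0.998, 0.07, 0.008], [0.07, -0.998, -0.006], [0.008, 0.007, -1.0]]
contact_force: [0.4, -0.6, -0.9]
opening: 0.601
grip_force: 0.0
[617.3 172.5  83.9  36.4   6.7] [612.7 103.1  83.8  35.9   4.8]
now [ 555.7 -376.3  136.5    4. ] F [ 0.5 -0.5  0.3] open 0.602 grip 0.0 t 13.4
[  90.3 -474.5   25.1   -0.8]
```

```bash
python3 -m creep '[[11,-58,0,0],[22,-116,1,0],[33,-174,2,0],[44,-232,5,0],[55,-290,8,0],[66,-348,12,0],[77,-406,18,-0.8],[86,-453,24,-0.8],[90.3,-474.5,25,-0.8],[90.3,-474.5,25,-0.8],[90.3,-474.5,25,-0.8]]' 0.25 40; python3 go.py 612.7 103.2 15 4.8
```

```text
clock: 14.8
tool_pos: [0.6108, 0.1032, 0.1079]
orientation: [[0.997, 0.083, -0.001], [0.083, -0.997, -0.001], [-0.001, 0.001, -1.0]]
contact_force: [0.6, -0.8, 0.0]
opening: 0.622
grip_force: 0.0
now [610.8 103.2 107.9   4.8] F [ 0.6 -0.8  0. ] open 0.622 grip 0.0 t 14.8
[ 2.   0.1 92.9 -0. ]
```

```bash
python3 -m creep '[[1,0,30,0],[1,0,55,0],[1,0,75,0],[1,0,88,0],[1,0,93,0],[1,0,93,0]]' && python3 -m creep '[[0,0,0,0],[0,0,0,0],[0,0,0,0],[0,0,0,0],[0,0,0,0],[0,0,0,0],[0,0,-20,0],[0,0,-50,0],[0,0,-90,0],[0,0,-125,0],[0,0,-125,0]]' -1 40; python3 - <<'E'
from m import *
im,d,p=cam("top");cv2.imwrite("pics/t2.png",im)
E
python3 go.py 445 -299 135 4 445 -299 16 4
```

```text
clock: 15.55
tool_pos: [0.6123, 0.1045, 0.0154]
orientation: [[0.997, 0.084, 0.0], [0.084, -0.997, 0.0], [0.0, 0.0, -1.0]]
contact_force: [-0.1, 0.7, -0.5]
opening: 0.625
grip_force: 0.0
clock: 16.92
tool_pos: [0.6147, 0.1049, 0.1446]
orientation: [[0.996, 0.084, 0.008], [0.084, -0.996, 0.001], [0.008, -0.0, -1.0]]
contact_force: [1.0, 0.1, -1.2]
opening: 0.438
grip_force: 41.9
now [612.9 104.7 142.1   4.8] F [-0.8 -0.2 -2. ] open 0.437 grip 41.9 t 17.0
[-201.1  388.3    6.5    0.8]
[-201.5  388.3  125.5    0.8]
```

View pics/t2.png

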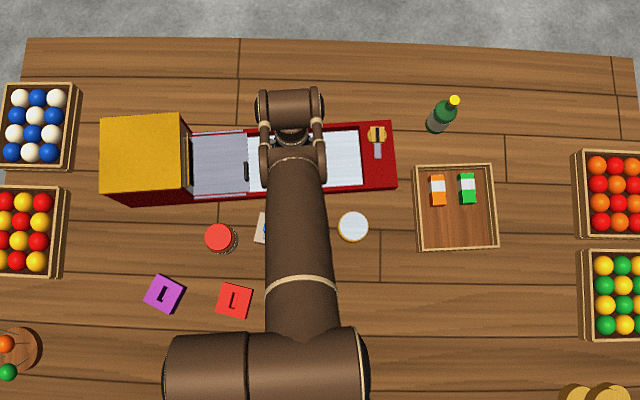

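Orange (437,190) and green (467,188) lie well placed, and the crate hasn't moved. I'll put yellow in its near half.

```bash
python3 -m creep '[[-28,54,1,0],[-56,108,2,0],[-84,162,3,0],[-112,216,4,0],[-140,270,5,0],[-168,324,6,0.8],[-190,367,6,0.8],[-201,388,6,0.8],[-201,388,6,0.8],[-201,388,40,0.8],[-201,388,70,0.8],[-201,388,100,0.8],[-201,388,117,0.8],[-201,388,125,0.8],[-201,388,125,0.8],[-201,388,125,0.8]]' && python3 -m creep '[[0,0,0,0],[0,0,0,0],[0,0,0,0],[0,0,-10,0],[0,0,-40,0],[0,0,-80,0],[0,0,-120,0],[0,0,-120,0]]' 0.2; python3 - <<'E'
from m import *
im,d,p=cam("top")
c=cartons(im,p,(200,125,360,190));print(c['blue'])
E
python3 go.py 617.3 172.5 110 6.7
```

```text
clock: 18.98
tool_pos: [0.445, -0.2991, 0.0159]
orientation: [[0.998, 0.07, 0.001], [0.07, -0.998, -0.001], [0.001, 0.001, -1.0]]
contact_force: [0.2, -0.0, -1.3]
opening: 0.439
grip_force: 41.6
clock: 19.98
tool_pos: [0.4471, -0.3011, 0.14]
orientation: [[0.998, 0.07, 0.008], [0.07, -0.998, -0.006], [0.007, 0.006, -1.0]]
contact_force: [0.5, -0.0, -0.0]
opening: 0.598
grip_force: 0.0
[617.3 172.5  83.9  36.4   6.7]
now [ 445.6 -299.9  137.8    4. ] F [-0.1 -0.2  0.1] open 0.599 grip 0.0 t 20.0
[ 204.1 -459.3   27.    -2.7]
```

```bash
python3 -m creep '[[24,-54,0,0],[48,-108,1,0],[72,-162,2,0],[96,-216,5,0],[120,-270,8,0],[144,-324,12,-1],[168,-378,18,-2],[190,-428,24,-2.7],[204,-459,26,-2.7],[204,-459,26,-2.7],[204,-459,26,-2.7]]' 0.25 40; python3 go.py 617.3 172.5 15 6.7
```

```text
clock: 21.4
tool_pos: [0.6143, 0.1726, 0.1078]
orientation: [[0.993, 0.117, -0.003], [0.117, -0.993, -0.001], [-0.003, 0.001, -1.0]]
contact_force: [0.5, 0.4, -0.3]
opening: 0.621
grip_force: 0.0
now [614.3 172.6 107.8   6.7] F [ 0.5  0.4 -0.3] open 0.621 grip 0.0 t 21.4
[ 3.3  0.3 92.8  0. ]
```

```bash
python3 -m creep '[[1,0,30,0],[1,0,55,0],[1,0,75,0],[1,0,88,0],[1,0,93,0],[1,0,93,0]]' && python3 -m creep '[[0,0,0,0],[0,0,0,0],[0,0,0,0],[0,0,0,0],[0,0,0,0],[0,0,0,0],[0,0,-20,0],[0,0,-50,0],[0,0,-90,0],[0,0,-125,0],[0,0,-125,0]]' -1 40; python3 - <<'E'
from m import *
im,d,p=cam("top");hsv=cv2.cvtColor(im,cv2.COLOR_BGR2HSV)
HUE['orange']=(11,14)
print(cartons(im,p,(420,168,490,245),.042))
E
python3 go.py 451 -382 135 4 451 -382 16 4
```

```text
clock: 22.15
tool_pos: [0.616, 0.1725, 0.0156]
orientation: [[0.993, 0.116, -0.002], [0.116, -0.993, -0.001], [-0.002, 0.001, -1.0]]
contact_force: [-0.4, -1.9, -1.3]
opening: 0.626
grip_force: 0.0
clock: 23.52
tool_pos: [0.6201, 0.1738, 0.1465]
orientation: [[0.993, 0.117, 0.009], [0.117, -0.993, 0.002], [0.009, -0.0, -1.0]]
contact_force: [0.2, -0.0, -0.7]
opening: 0.436
grip_force: 41.4
{'yellow': array([ 506. , -319.6,  216.3,   64.1,  -17.5]), 'green': array([ 555.2, -375.4,   83.9,   37.6,    4.3]), 'orange': array([ 499.2, -333.9,  207.1,  181.5,    3.6])}
now [618.2 173.5 143.8   6.7] F [ 0.3 -0.3 -2.2] open 0.437 grip 41.4 t 23.6
[-230.9  532.2    7.8    2.7]
[-231.4  532.2  126.8    2.7]
```

```bash
python3 -m creep '[[-24,55,1,0],[-48,110,2,0],[-72,165,3,0],[-96,220,4,0],[-120,275,5,0],[-144,331,6,1],[-168,386,6,2],[-192,441,6,2.7],[-216,496,7,2.7],[-231,532,7,2.7],[-231,532,7,2.7],[-231,532,40,2.7],[-231,532,70,2.7],[-231,532,100,2.7],[-231,532,117,2.7],[-231,532,126,2.7],[-231,532,126,2.7],[-231,532,126,2.7]]' && python3 -m creep '[[0,0,0,0],[0,0,0,0],[0,0,0,0],[0,0,-10,0],[0,0,-40,0],[0,0,-80,0],[0,0,-120,0],[0,0,-120,0]]' 0.2; python3 go.py
```

```text
clock: 25.82
tool_pos: [0.4501, -0.3823, 0.016]
orientation: [[0.998, 0.07, 0.001], [0.07, -0.998, -0.001], [0.001, 0.001, -1.0]]
contact_force: [-0.1, -0.0, -1.8]
opening: 0.436
grip_force: 41.5
clock: 26.82
tool_pos: [0.4521, -0.3846, 0.1405]
orientation: [[0.998, 0.07, 0.007], [0.07, -0.998, -0.007], [0.007, 0.007, -1.0]]
contact_force: [0.5, -0.4, 0.4]
opening: 0.603
grip_force: 0.0
now [ 452.1 -384.6  140.5    4. ] F [ 0.5 -0.4  0.4] open 0.603 grip 0.0 t 26.8
```

```bash
python3 go.py 575 229 140 5.6 575 229 58 5.6; python3 - <<'E'
from m import *
im,d,p=cam("top")
g=cv2.resize(im[155:190,225:265],None,fx=12,fy=12,interpolation=cv2.INTER_CUBIC)
h=cv2.cvtColor(im,cv2.COLOR_BGR2HSV)
m=(h[...,2]<70);k=np.zeros_like(m);k[158:186,238:256]=m[158:186,238:256]
ys,xs=np.nonzero(k);print(len(xs))
P=onz(p,np.c_[xs,ys],.081)[:,:2]*1000
print(cv2.minAreaRect(P.astype(np.float32)),P.mean(0))
E
```

```text
now [ 452.1 -384.6  140.5    4. ] F [ 0.5 -0.4  0.4] open 0.603 grip 0.0 t 26.8
[ 165.4 -603.5   -2.9   -1.6]
[ 164.9 -604.1   79.1   -1.6]
81
((573.30859375, 233.33668518066406), (51.6138801574707, 10.606300354003906), 2.9601733684539795) [575.18197551 232.73273079]
```

```bash
python3 -m creep '[[16,-58,0,0],[32,-117,0,0],[48,-175,0,0],[64,-234,-2,0],[80,-293,-2,0],[96,-352,-2,-1],[112,-411,-2,-1.6],[128,-470,-2,-1.6],[144,-528,-2,-1.6],[158,-580,-2,-1.6],[164.5,-606.5,-2,-1.6],[164.5,-606.5,-2,-1.6],[164.5,-606.5,25,-1.6],[164.5,-606.5,50,-1.6],[164.5,-606.5,70,-1.6],[164.5,-606.5,79,-1.6],[164.5,-606.5,79,-1.6]]' 0 30; python3 go.py 574 232 58 5.6
```

```text
clock: 29.0
tool_pos: [0.5706, 0.234, 0.0555]
orientation: [[0.995, 0.097, -0.002], [0.097, -0.995, -0.001], [-0.002, 0.0, -1.0]]
contact_force: [0.1, -0.0, 0.6]
opening: 0.496
grip_force: 0.0
now [570.6 234.   55.5   5.6] F [ 0.1 -0.   0.6] open 0.496 grip 0.0 t 29.0
[ 3.1  2.3 -2.5 -0. ]
```

```bash
python3 -m creep '[[2,1,-4,0],[2,1,-4,0],[2,1,-4,0],[2,1,-4,0],[2,1,-4,0],[2,1,-4,0],[2,1,-4,0]]' -1 30; python3 go.py
```

```text
clock: 29.88
tool_pos: [0.5751, 0.2343, 0.0623]
orientation: [[0.995, 0.098, 0.004], [0.098, -0.995, 0.001], [0.004, -0.001, -1.0]]
contact_force: [-0.1, -0.1, 5.7]
opening: 0.11
grip_force: 32.5
now [575.1 234.3  62.3   5.6] F [-0.1 -0.1  5.7] open 0.11 grip 32.5 t 29.9
```

```bash
python3 -m creep '[[0,10,0,0],[0,30,0,0],[0,55,0,0],[0,80,0,0],[0,105,0,0],[0,130,0,0],[0,155,0,0],[0,180,0,0],[0,205,0,0],[0,230,0,0],[0,255,0,0],[0,275,0,0],[0,290,0,0],[0,300,0,0],[0,307,0,0],[0,313,0,0],[0,318,0,0],[0,321,0,0],[0,322,0,0],[0,322,0,0]]'; python3 go.py 575.1 234.3 62.3 .
```

```text
clock: 32.38
tool_pos: [0.6058, -0.0784, 0.0623]
orientation: [[0.996, 0.095, 0.002], [0.095, -0.995, 0.013], [0.003, -0.013, -1.0]]
contact_force: [0.3, 22.4, 10.6]
opening: 0.109
grip_force: 33.8
now [605.8 -78.4  62.3   5.4] F [ 0.3 22.4 10.6] open 0.109 grip 33.8 t 32.4
[  -1.  -314.1    3.9    0. ]
```

```bash
python3 -m creep '[[0,0,0,0],[0,-3,0,0],[0,-3,0,0],[0,-3,-30,0],[0,-3,-70,0],[0,-50,-90,0],[-50,-100,-100,0],[-100,-150,-100,0],[-150,-200,-100,0],[-170,-250,-100,0],[-170,-250,-100,0]]' 0; python3 - <<'E'
from m import *
im,d,p=cam("top")
cv2.imwrite("pics/t3.png",cv2.resize(im[110:260,190:500],None,fx=2.58,fy=2.58,interpolation=cv2.INTER_CUBIC))
E
python3 go.py
```

```text
clock: 33.75
tool_pos: [0.4085, 0.1468, 0.1599]
orientation: [[0.995, 0.1, -0.002], [0.1, -0.995, -0.0], [-0.002, -0.0, -1.0]]
contact_force: [0.4, 0.6, -0.6]
opening: 0.498
grip_force: 0.0
now [409.  147.2 160.    5.7] F [-1.2  1.1  0.5] open 0.502 grip 0.0 t 33.8
```

View pics/t3.png

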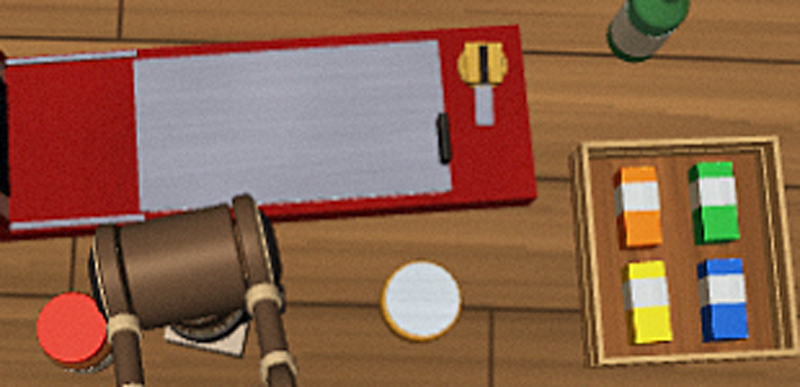

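The crate holds all four cartons flat and the shutter covers the tray, with the tab now at crop (444,138). I'll measure how far it travelled, and the key.

```bash
python3 -m creep '[[60,150,-40,0],[60,200,-40,0],[60,250,-40,0],[60,300,-40,0],[60,350,-40,0],[60,350,-40,0],[60,350,-40,0]]'; python3 - <<'E'
from m import *
im,d,p=cam("top")
h=cv2.cvtColor(im,cv2.COLOR_BGR2HSV)
m=(h[...,2]<70)&(h[...,1]<120);k=np.zeros_like(m);k[148:178,354:372]=m[148:178,354:372]
ys,xs=np.nonzero(k)
P=onz(p,np.c_[xs,ys],.081)[:,:2]*1000
print(len(xs),cv2.minAreaRect(P.astype(np.float32)),P.mean(0))
# key: top face of handle z=.116
m=cv2.inRange(h,(100,120,150),(125,255,255));k=np.zeros_like(m);k[212:248,255:290]=m[212:248,255:290]
ys,xs=np.nonzero(k);P=onz(p,np.c_[xs,ys],.116)[:,:2]*1000
print('key top',len(xs),cv2.minAreaRect(P.astype(np.float32)),P.mean(0), h[228,270])
dd=dep(p,np.c_[xs,ys],d)*1000; t=dd[(dd[:,2]>110)]; print(len(t),t.mean(0), cv2.minAreaRect(t[:,:2].astype(np.float32)))
cv2.imwrite("pics/k1.png",cv2.resize(im[200:260,235:310],None,fx=8,fy=8,interpolation=cv2.INTER_CUBIC))
im2,d2,p2=cam("scene");cv2.imwrite("pics/s1.png",cv2.resize(im2[170:270,300:400],None,fx=6,fy=6,interpolation=cv2.INTER_CUBIC))
E
python3 go.py
```

```text
clock: 34.67
tool_pos: [0.5057, -0.2025, 0.2006]
orientation: [[0.996, 0.091, 0.001], [0.091, -0.996, -0.002], [0.001, 0.002, -1.0]]
contact_force: [-0.4, 0.6, -0.5]
opening: 0.502
grip_force: 0.0
62 ((604.0892944335938, -76.68727111816406), (52.0094108581543, 10.650617599487305), 5.522688388824463) [603.64067776 -77.12253409]
key top 127 ((425.7336730957031, 157.86514282226562), (28.14125633239746, 28.3449764251709), 78.34745788574219) [425.7691525  158.18665953] [107 161 236]
125 [425.69802541 158.12664492 115.81187561] ((426.20172119140625, 158.12454223632812), (28.313243865966797, 28.364309310913086), 79.45489501953125)
now [ 504.6 -198.5  199.8    5.4] F [ 0.4  0.3 -0.3] open 0.496 grip 0.0 t 34.8
```

View pics/k1.png

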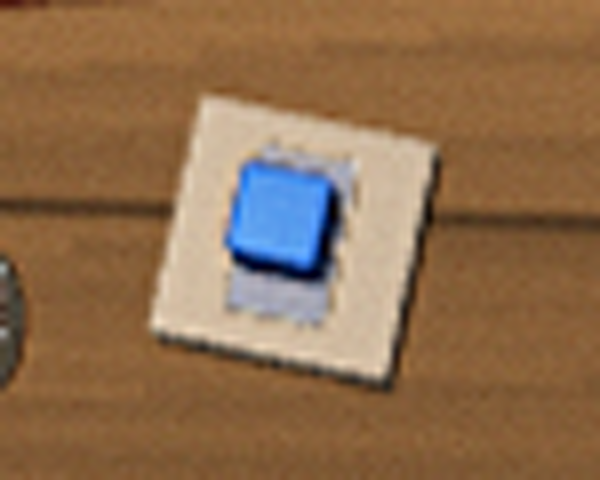

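Shutter is home: the tab centre comes out at machine y ≈ -155, and it pressed 22 N on the stop. The key's handle is at crop (282,218), its flange running along stand x at about -11°.

```bash
python3 go.py 426 158 200 -11 426 158 66 -11; python3 -c "
from h import *;print(np.round(get_state()['joints'],2))"
```

```text
now [ 504.6 -198.5  199.8    5.4] F [ 0.4  0.3 -0.3] open 0.496 grip 0.0 t 34.8
[ -44.5 -362.3    0.    16.4]
[ -44.4 -362.2  134.    16.4]
[-0.46  0.18  1.86  0.    1.1   1.02]
```

The last joint's range means gripping the handle on its other pair of sides, at tool yaw 79°.

```bash
python3 -m creep '[[-5,-45,0,-10],[-10,-90,0,-20],[-15,-135,0,-30],[-20,-180,0,-40],[-26,-225,0,-50],[-32,-270,0,-60],[-38,-315,0,-70],[-44.5,-362.3,0,-73.6],[-44.5,-362.3,0,-73.6],[-44.5,-362.3,20,-73.6],[-44.5,-362.3,50,-73.6],[-44.5,-362.3,50,-73.6]]' 0.3 60; python3 go.py 426 158 66 79
```

```text
clock: 36.28
tool_pos: [0.4226, 0.1583, 0.148]
orientation: [[0.187, 0.982, -0.006], [0.982, -0.187, -0.002], [-0.003, -0.006, -1.0]]
contact_force: [0.3, -0.4, 0.6]
opening: 0.651
grip_force: 0.0
now [422.6 158.3 148.   79.2] F [ 0.3 -0.4  0.6] open 0.651 grip 0.0 t 36.3
[ 0.6  3.9 82.   0.2]
```

```bash
python3 -m creep '[[0,2,25,0.2],[0,2,50,0.2],[0,2,70,0.2],[0,2,80,0.2],[0,2,82,0.2],[0,2,82,0.2],[0,2,82,0.2]]'; python3 -m creep '[[0,0,0,0],[0,0,0,0],[0,0,0,0],[0,0,0,0],[0,0,0,0],[0,0,0,0],[0,0,0,0]]' -1 60; python3 go.py
```

```text
clock: 37.15
tool_pos: [0.4281, 0.1591, 0.0691]
orientation: [[0.191, 0.982, 0.002], [0.982, -0.191, 0.0], [0.001, 0.002, -1.0]]
contact_force: [0.5, 0.3, -0.2]
opening: 0.65
grip_force: 0.0
clock: 38.02
tool_pos: [0.428, 0.1591, 0.0689]
orientation: [[0.191, 0.982, 0.001], [0.982, -0.191, 0.0], [0.001, 0.001, -1.0]]
contact_force: [-0.5, -0.8, 5.2]
opening: 0.343
grip_force: 59.8
now [428.  159.1  68.9  79. ] F [-0.5 -0.8  5.2] open 0.343 grip 59.8 t 38.0
```

Key gripped. Lifting it, and measuring the lock from the two ridges.

```bash
python3 -m creep '[[0,0,-15,0],[0,0,-35,0],[0,0,-60,0],[0,0,-85,0],[0,0,-105,0],[0,0,-110,0],[0,0,-110,0]]'; python3 - <<'E'
from m import *
im,d,p=cam("top")
h=cv2.cvtColor(im,cv2.COLOR_BGR2HSV)
sub=im[122:162,362:394]
m=cv2.inRange(h,(15,90,90),(32,255,255));k=np.zeros_like(m);k[122:150,364:392]=m[122:150,364:392]
print(cv2.connectedComponentsWithStats(k)[2:])
ys,xs=np.nonzero(k);P=onz(p,np.c_[xs,ys],.069)[:,:2]*1000
print('brass',len(xs),P.mean(0),P.min(0),P.max(0),cv2.minAreaRect(P.astype(np.float32)))
s=(h[...,2]<70);k2=np.zeros_like(k);k2[126:146,373:382]=s[126:146,373:382]
ys,xs=np.nonzero(k2);print('slot px',len(xs),xs.mean(),ys.mean(),ys.min(),ys.max())
for z in(.057,.069):
  P=onz(p,np.c_[xs,ys],z)[:,:2]*1000;print('slot',z,P.mean(0),np.degrees(np.arctan(np.polyfit(P[:,0],P[:,1],1)[0])))
cv2.imwrite("pics/l1.png",cv2.resize(sub,None,fx=15,fy=15,interpolation=cv2.INTER_NEAREST))
E
python3 go.py
```

```text
clock: 38.9
tool_pos: [0.4269, 0.1589, 0.1782]
orientation: [[0.191, 0.982, -0.0], [0.982, -0.191, -0.0], [-0.0, -0.0, -1.0]]
contact_force: [-1.0, 0.1, -1.3]
opening: 0.345
grip_force: 59.2
(array([[     0,      0,    640,    400, 255784],
       [   367,    127,     19,     17,    216]], dtype=int32), array([[319.4520142 , 199.55497998],
       [376.32407407, 134.39351852]]))
brass 216 [ 689.48811897 -117.86583819] [ 664.81950874 -141.56433653] [711.18350053 -92.45309744] ((687.7955322265625, -117.159912109375), (45.22746276855469, 49.427249908447266), 2.0046744346618652)
slot px 39 377.0769230769231 134.15384615384616 128 141
slot 0.057 [ 694.01227604 -121.62278616] 1.1998558575010903
slot 0.069 [ 690.22894868 -119.90905733] 1.1998558575010785
now [426.5 158.7 177.6  79. ] F [ 0.1 -0.3 -0.6] open 0.342 grip 59.2 t 39.0
```

View pics/l1.png

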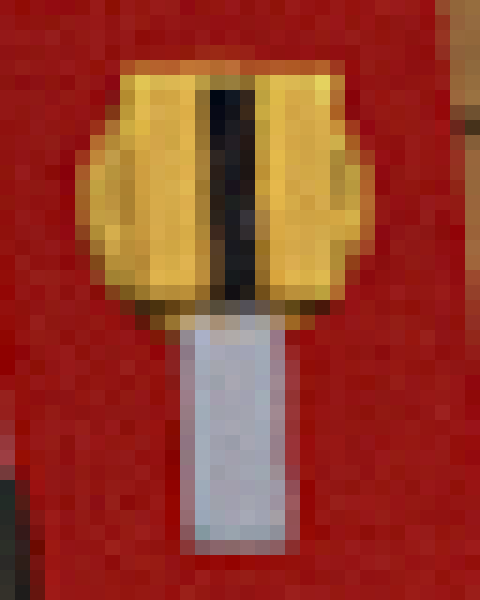

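```bash
python3 go.py 690.5 -118 178 95
```

```text
now [426.5 158.7 177.6  79. ] F [ 0.1 -0.3 -0.6] open 0.342 grip 59.2 t 39.0
[-221.3  312.    -0.7  -16. ]
```

```bash
python3 -m creep '[[-28,39,0,-2],[-56,78,0,-4],[-84,117,0,-6],[-112,156,0,-9],[-140,195,0,-12],[-168,234,0,-14],[-194,273,0,-16],[-214,302,0,-16],[-221.3,312,0,-16],[-221.3,312,20,-16],[-221.3,312,30,-16],[-221.3,312,30,-16],[-221.3,312,30,-16]]'; python3 go.py 690.5 -118 133 95; python3 - <<'E'
from m import *
im,d,p=cam("scene");o=cv2.projectPoints(np.array([[.69,-.119,.08]]),cv2.Rodrigues(np.array(p["pose"])[:3,:3].T)[0],-np.array(p["pose"])[:3,:3].T@np.array(p["pose"])[:3,3],np.array(p["mtx"]),np.array(p["distortion"]))[0].ravel();print(o)
u,v=o.astype(int);cv2.imwrite("pics/s2.png",cv2.resize(im[v-35:v+25,u-35:u+35],None,fx=10,fy=10,interpolation=cv2.INTER_CUBIC))
E
```

```text
clock: 40.58
tool_pos: [0.6911, -0.117, 0.1484]
orientation: [[-0.088, 0.996, -0.0], [0.996, 0.088, 0.0], [0.0, -0.0, -1.0]]
contact_force: [0.7, -0.8, -1.3]
opening: 0.345
grip_force: 59.5
now [ 691.1 -117.   148.4   95.1] F [ 0.7 -0.8 -1.3] open 0.345 grip 59.5 t 40.6
[-0.9 -0.7 15.4  0.1]
[236.73286372 191.72295011]
```

View pics/s2.png

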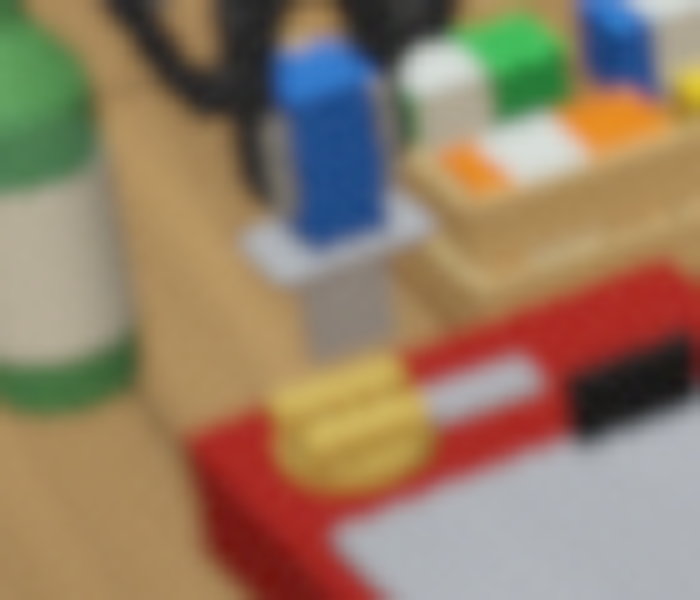

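The key hangs just above the lock (blade tip at about (350,355), slot about (350,400)) and is aligned with it. I'll lower it slowly.

```bash
python3 -m creep '[[-1,0,5,0],[-1,0,10,0],[-1,0,15,0],[-1,0,18,0],[-1,0,21,0],[-1,0,24,0],[-1,0,24,0]]'; python3 go.py
```

```text
clock: 41.5
tool_pos: [0.6912, -0.1188, 0.1239]
orientation: [[-0.087, 0.996, -0.001], [0.996, 0.087, 0.0], [0.0, -0.001, -1.0]]
contact_force: [-0.3, -0.5, -0.7]
opening: 0.338
grip_force: 59.5
now [ 691.2 -118.8  123.9   95. ] F [-0.3 -0.5 -0.7] open 0.338 grip 59.5 t 41.5
```

```bash
python3 -m creep '[[0,0,2,0],[0,0,4,0],[0,0,5,0],[0,0,5,0]]'; python3 -m creep '[[0,0,0,5],[0,0,0,10],[0,0,0,15],[0,0,0,20],[0,0,0,25],[0,0,0,30],[0,0,0,36],[0,0,0,42],[0,0,0,48],[0,0,0,48]]'; python3 -c "
from h import *;s=get_state();print(s['wrist_torque'],s['joints'])"
```

```text
clock: 42.0
tool_pos: [0.6913, -0.1188, 0.1191]
orientation: [[-0.087, 0.996, -0.0], [0.996, 0.087, 0.0], [0.0, -0.0, -1.0]]
contact_force: [0.1, 0.8, -1.5]
opening: 0.342
grip_force: 59.5
clock: 43.25
tool_pos: [0.6918, -0.1181, 0.1194]
orientation: [[0.681, 0.732, 0.001], [0.732, -0.681, 0.001], [0.001, -0.0, -1.0]]
contact_force: [0.9, 2.3, -1.4]
opening: 0.345
grip_force: 59.5
[ 0.469962   -0.17514016  0.06827076] [-2.31687997e-01  5.61362641e-01  1.51191786e+00  1.39144400e-03
  1.06768707e+00  5.17009548e-01]
```

Torque of 0.07 N m means it is turning the lock. I'll carry on to the stop.

```bash
python3 -m creep '[[0,0,0,6],[0,0,0,12],[0,0,0,18],[0,0,0,24],[0,0,0,30],[0,0,0,36],[0,0,0,41],[0,0,0,45],[0,0,0,48],[0,0,0,48]]'; python3 -c "
from h import *;s=get_state();print(s['wrist_torque'],s['joints'][5])"; python3 go.py
```

```text
clock: 44.5
tool_pos: [0.6935, -0.1173, 0.1196]
orientation: [[1.0, -0.016, 0.005], [-0.016, -1.0, 0.002], [0.005, -0.002, -1.0]]
contact_force: [3.6, 2.5, -3.4]
opening: 0.34
grip_force: 59.5
[ 0.88271721 -0.8562541   0.08207875] 1.3541452951805368
now [ 693.5 -117.3  119.6   -0.9] F [ 3.6  2.5 -3.4] open 0.34 grip 59.5 t 44.5
```

```bash
for i in 1 2 ; do python3 -m creep '[[0,0,0,2],[0,0,0,4],[0,0,0,4],[0,0,0,4]]' >/dev/null; python3 -c "
from h import *;s=get_state();print(np.round(s['wrist_torque'],3),np.round(s['contact_force'],1))"; python3 go.py; done
```

```text
[ 0.834 -0.918 -0.014] [ 4.6  3.  -3.3]
now [ 693.6 -117.2  119.6   -4.9] F [ 4.6  3.  -3.3] open 0.346 grip 59.4 t 45.0
[ 0.896 -1.021  0.614] [ 4.7  4.1 -3.8]
now [ 693.7 -117.2  119.5   -8.8] F [ 4.7  4.1 -3.8] open 0.341 grip 60.4 t 45.5
```

Torque jumped to 0.61 N m, so the lock has reached its stop. I'll back off into the slack, lift out and look.

```bash
python3 -m creep '[[0,0,0,1],[0,0,0,1],[0,0,0,-3],[0,0,0,-6],[0,0,0,-6],[0,0,0,-6]]'; python3 -c "
from h import *;s=get_state();print(np.round(s['wrist_torque'],3),np.round(s['contact_force'],1))"; python3 -m creep '[[0,0,-4,-6],[0,0,-8,-6],[0,0,-14,-6],[0,0,-22,-6],[0,0,-40,-6],[0,0,-60,-6],[0,0,-60,-6]]'; python3 go.py 426 158 178 . 426 158 178 79
```

```text
clock: 46.25
tool_pos: [0.6932, -0.118, 0.1199]
orientation: [[0.999, -0.053, 0.004], [-0.053, -0.999, 0.001], [0.004, -0.001, -1.0]]
contact_force: [4.3, 3.6, -2.2]
opening: 0.343
grip_force: 59.7
[ 0.79  -1.022  0.088] [ 4.3  3.6 -2.2]
clock: 47.12
tool_pos: [0.6937, -0.1194, 0.1835]
orientation: [[0.999, 0.052, 0.007], [0.052, -0.999, -0.002], [0.006, 0.002, -1.0]]
contact_force: [0.1, 0.2, -1.2]
opening: 0.339
grip_force: 59.7
now [ 693.7 -119.4  183.5    3. ] F [ 0.1  0.2 -1.2] open 0.339 grip 59.7 t 47.1
[-252.9 -291.     3.2    0. ]
[-252.9 -291.     3.2  -76. ]
```

```bash
python3 -m creep '[[-40,-45,0,-10],[-80,-90,0,-20],[-120,-135,0,-30],[-160,-180,0,-40],[-200,-225,0,-50],[-230,-260,0,-60],[-252.9,-291,0,-70],[-252.9,-291,0,-76],[-252.9,-291,0,-76],[-252.9,-291,0,-76]]'; python3 - <<'E'
from m import *
im,d,p=cam("top");a=cv2.resize(im[115:185,345:405],None,fx=8,fy=8,interpolation=cv2.INTER_CUBIC)
im2,d2,p2=cam("scene")
T=np.array(p2["pose"]);R=T[:3,:3].T
o=cv2.projectPoints(np.array([[.426,.158,.1]]),cv2.Rodrigues(R)[0],-R@T[:3,3],np.array(p2["mtx"]),np.array(p2["distortion"]))[0].ravel();print(o)
u,v=o.astype(int);b=cv2.resize(im2[v-40:v+30,u-20:u+20],None,fx=8,fy=8,interpolation=cv2.INTER_CUBIC)
cv2.imwrite("pics/l2.png",np.hstack([a,b]))
E
python3 go.py 427 158.9 178 79 427 158.9 70 79
```

```text
clock: 48.38
tool_pos: [0.4239, 0.1583, 0.1794]
orientation: [[0.193, 0.981, 0.0], [0.981, -0.193, -0.0], [0.0, 0.0, -1.0]]
contact_force: [0.1, 0.2, -0.6]
opening: 0.342
grip_force: 59.9
[349.74453415 202.32933672]
now [424.  158.2 179.3  78.9] F [ 0.6  0.2 -0.9] open 0.345 grip 59.9 t 48.5
[ 1.3  2.8  1.3 -0.1]
[ 1.300e+00  2.800e+00  1.093e+02 -1.000e-01]
```

View pics/l2.png

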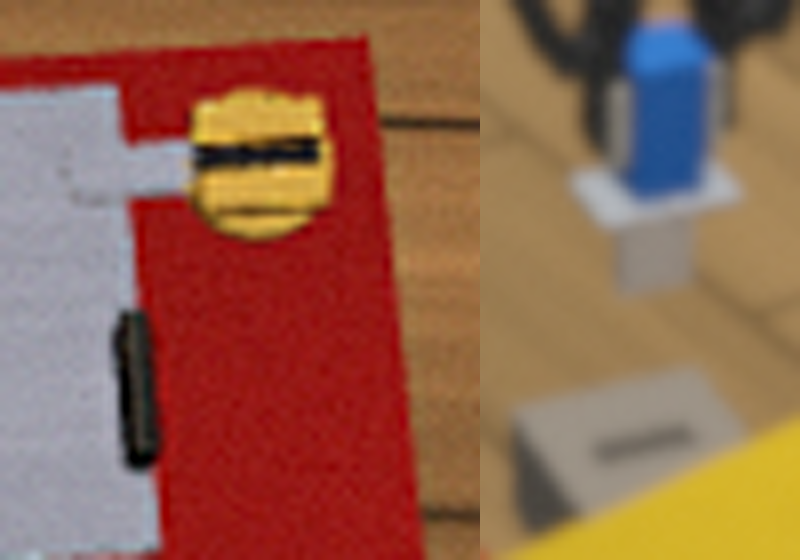

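The ear now lies over the shutter toward +y (crop 120,170), so the lock is seated. The key hangs above the empty grey pocket, aligned with it. Lowering.

```bash
python3 -m creep '[[0,1.5,20,0],[0,1.5,40,0],[0,1.5,55,0],[0,1.5,63,0],[0,1.5,69,0],[0,1.5,74,0],[0,1.5,79,0],[0,1.5,79,0]]'; python3 go.py 427.5 159 70 79
```

```text
clock: 49.48
tool_pos: [0.4249, 0.1582, 0.1001]
orientation: [[0.191, 0.982, -0.0], [0.982, -0.191, -0.0], [-0.0, -0.0, -1.0]]
contact_force: [0.7, 0.9, -0.8]
opening: 0.343
grip_force: 59.9
now [424.9 158.2 100.1  79. ] F [ 0.7  0.9 -0.8] open 0.343 grip 59.9 t 49.5
[ 1.3  2.4 30.1  0. ]
```

Tip is about 9 mm inside the pocket with no contact. I'll go down until the flange nearly rests, then release.

```bash
python3 -m creep '[[1,1.5,6,0],[1,1.5,12,0],[1,1.5,18,0],[1,1.5,23,0],[1,1.5,27,0],[1,1.5,30,0],[1,1.5,30,0]]'; python3 go.py
```

```text
clock: 50.35
tool_pos: [0.4266, 0.1589, 0.07]
orientation: [[0.191, 0.982, -0.001], [0.982, -0.191, -0.0], [-0.0, -0.0, -1.0]]
contact_force: [-0.4, 0.4, -1.3]
opening: 0.344
grip_force: 59.9
now [426.6 158.9  70.   79. ] F [-0.4  0.4 -1.3] open 0.344 grip 59.9 t 50.4
```

```bash
python3 -m creep '[[0,0,1,0],[0,0,1,0],[0,0,1,0],[0,0,1,0],[0,0,-10,0],[0,0,-35,0],[0,0,-70,0],[0,0,-110,0],[0,0,-150,0],[0,0,-150,0]]' 0.3; python3 -m creep '[[-55,0,-150,0],[-110,0,-150,0],[-165,0,-150,0],[-220,0,-150,0],[-270,0,-150,0],[-320,0,-150,0],[-320,0,-150,0]]'; python3 - <<'E'
from m import *
im,d,p=cam("top");im2,d2,p2=cam("scene")
cv2.imwrite("pics/f.png",np.vstack([im[100:280,:560],im2[120:300,40:600]]))
print(cartons(im,p,(420,168,490,245),.042)['green'])
h=cv2.cvtColor(im,cv2.COLOR_BGR2HSV)
m=cv2.inRange(h,(100,120,150),(125,255,255));k=np.zeros_like(m);k[212:248,255:290]=m[212:248,255:290]
ys,xs=np.nonzero(k);t=dep(p,np.c_[xs,ys],d)*1000;t=t[t[:,2]>105];print(len(t),t.mean(0),t[:,2].std())
E
python3 go.py
```

```text
clock: 51.6
tool_pos: [0.4298, 0.1598, 0.225]
orientation: [[0.191, 0.982, 0.009], [0.982, -0.191, 0.003], [0.004, 0.009, -1.0]]
contact_force: [0.3, -0.1, 0.6]
opening: 0.649
grip_force: 0.0
clock: 52.48
tool_pos: [0.3642, -0.1581, 0.3697]
orientation: [[0.197, 0.98, -0.001], [0.98, -0.197, -0.0], [-0.0, -0.001, -1.0]]
contact_force: [0.6, 1.5, 0.4]
opening: 0.651
grip_force: 0.0
[ 555.7 -375.5   82.9   37.4    4.3]
128 [423.72757604 157.00007226 125.47322218] 110.58821697235771
now [ 365.1 -155.9  369.5   78.8] F [ 0.1  0.2 -1.2] open 0.647 grip 0.0 t 52.6
```

View pics/f.png

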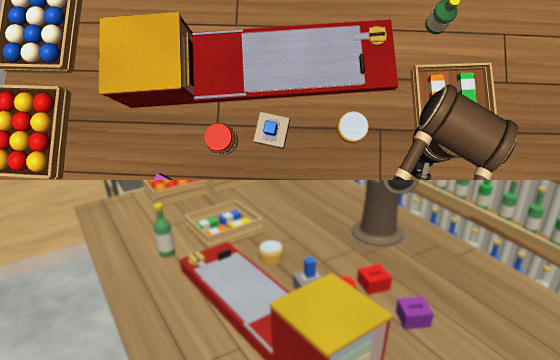

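The key stands in its grey stand (270,128), the lock ear lies over the closed shutter (370,36), and the crate with the cartons is flat. The tin, bottle and jar are where they were.

```bash
python3 -c "
from station import sign_off;print(sign_off())"
```

```text
the job is handed in; nothing more can be done
None
```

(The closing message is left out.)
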